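# Load the drawer steriliser and key in its programme

## Task

Stand every beaker from the drying mat, mouth down as it is, in the steriliser's drawer and slide the drawer fully shut. Then, with the drawer shut, press the keys fully, one at a time, in this order: green, yellow, blue, yellow again, blue again, white; never press the red stop key, and leave the mug, the jar and the soap bottle where they are.

Things in the scene. Friction and masses are not known exactly. Their poses are not given: they have to be found in the camera images.
- cup0_mid (a point): centre (half-way up) of the mint green beaker, 60 g; a closed-looking round cup standing mouth down, 50 mm across (52 at a thin lip at its foot) and 60 mm tall, z axis up; stands on the drying mat at the start; absent (None) in some runs
- cup1_mid (a point): centre (half-way up) of the salmon beaker, 60 g; a closed-looking round cup standing mouth down, 50 mm across (52 at a thin lip at its foot) and 60 mm tall, z axis up; stands on the drying mat at the start; absent (None) in some runs
- cup2_mid (a point): centre (half-way up) of the pale blue beaker, 60 g; a closed-looking round cup standing mouth down, 50 mm across (52 at a thin lip at its foot) and 60 mm tall, z axis up; stands on the drying mat at the start; absent (None) in some runs
- cup3_mid (a point): centre (half-way up) of the pale yellow beaker, 60 g; a closed-looking round cup standing mouth down, 50 mm across (52 at a thin lip at its foot) and 60 mm tall, z axis up; stands on the drying mat at the start; absent (None) in some runs
- mat: drying mat, grey-blue, fixed, 260 x 220 mm and 4 mm thick; origin at the centre of its underside on the worktop
- steri: drawer steriliser, off-white and mint, fixed, 230 mm deep (its x), 320 wide (its y), 120 high; origin at the centre of its underside; its x axis points into the machine, away from the robot; the roof slab starts 100 mm in front of the origin (-x); the keys stand in a row on the roof, 80 mm in front of the origin, 52 mm apart, colours in any order. Behind the keys a trim panel rises to 130 mm above the worktop
- steri_drawer0 (a joint): how far the drawer is slid out, m: 0 fully shut, 0.157 fully out (stop); slides along the steriliser's -x with about 1 N friction and stays where it is left; part open at the start
- drawer_floor (a point): centre of the drawer's inner floor, 22 mm above the worktop, axes as the steriliser's, moves with the drawer. Inside the drawer is 185 mm (x) by 278 mm (y); side walls reach 76 mm above its floor, 6 mm thick; the front wall is 21 mm thick in all (inner face 92 mm in front of this point, outer face 113 mm) and reaches 85 mm above the floor. Beakers are 60 mm tall and pass under the roof
- steri_drawer0_handle (a point): middle of the drawer's bar handle: a level bar 11 mm thick and 120 mm long along the steriliser's y, its axis 35 mm in front of the drawer's outer face and 82 mm above the worktop; moves with the drawer
- key_green_top (a point): centre of the top face of the green key (power), 142 mm above the worktop when up; round, 28 mm across, standing 10 mm out of a grey housing 44 mm across; z up
- key_green (a joint): how far the green key is pressed, m: 0 up, 0.006 fully down; spring return, starts to move at 1.5 N, fully down at 5 N; counts as pressed beyond 0.004
- key_blue_top (a point): centre of the top face of the blue key (programme), 142 mm above the worktop when up; round, 28 mm across, standing 10 mm out of a grey housing 44 mm across; z up
- key_blue (a joint): how far the blue key is pressed, m: 0 up, 0.006 fully down; spring return, starts to move at 1.5 N, fully down at 5 N; counts as pressed beyond 0.004
- key_yellow_top (a point): centre of the top face of the yellow key (time), 142 mm above the worktop when up; round, 28 mm across, standing 10 mm out of a grey housing 44 mm across; z up
- key_yellow (a joint): how far the yellow key is pressed, m: 0 up, 0.006 fully down; spring return, starts to move at 1.5 N, fully down at 5 N; counts as pressed beyond 0.004
- key_white_top (a point): centre of the top face of the white key (start), 142 mm above the worktop when up; round, 28 mm across, standing 10 mm out of a grey housing 44 mm across; z up
- key_white (a joint): how far the white key is pressed, m: 0 up, 0.006 fully down; spring return, starts to move at 1.5 N, fully down at 5 N; counts as pressed beyond 0.004
- key_red_top (a point): centre of the top face of the red key (stop), 142 mm above the worktop when up; round, 28 mm across, standing 10 mm out of a grey housing 44 mm across; z up
- key_red (a joint): how far the red key is pressed, m: 0 up, 0.006 fully down; spring return, starts to move at 1.5 N, fully down at 5 N; counts as pressed beyond 0.004
- mug: blue mug, 76 mm across, 85 mm tall, handle at its +y; origin at the centre of its underside; bystander
- jar: amber jar, 68 mm across, 100 mm tall; origin at the centre of its underside; bystander
- soap: white bottle, 60 mm across, 160 mm tall; origin at the centre of its underside; bystander

How it is judged:
On the way, in this order (a step that is already met when the one before it is completed fails the run):
1. every beaker stands in the drawer (x of cup0_mid in the frame of drawer_floor between -0.09 and 0.09 m and y of cup0_mid in the frame of drawer_floor between -0.138 and 0.138 m and z of cup0_mid in the frame of drawer_floor between 0.02 and 0.04 m and angle between each of cup0_mid, cup1_mid, cup2_mid, cup3_mid's own z axis and vertical below 0.3 rad and x of cup1_mid in the frame of drawer_floor between -0.09 and 0.09 m and y of cup1_mid in the frame of drawer_floor between -0.138 and 0.138 m and z of cup1_mid in the frame of drawer_floor between 0.02 and 0.04 m and x of cup2_mid in the frame of drawer_floor between -0.09 and 0.09 m and y of cup2_mid in the frame of drawer_floor between -0.138 and 0.138 m and z of cup2_mid in the frame of drawer_floor between 0.02 and 0.04 m and x of cup3_mid in the frame of drawer_floor between -0.09 and 0.09 m and y of cup3_mid in the frame of drawer_floor between -0.138 and 0.138 m and z of cup3_mid in the frame of drawer_floor between 0.02 and 0.04 m), for 0.3 s.
2. the drawer is fully shut with the beakers in it (all of step 1 and value of joint steri_drawer0 below 0.006 m), for 0.3 s.
3. the green key is pressed (value of joint key_green above 0.004 m and value of joint each of key_blue, key_yellow, key_white, key_red below 0.002 m and value of joint steri_drawer0 below 0.012 m), for 0.1 s.
4. then the yellow key (value of joint key_yellow above 0.004 m and value of joint each of key_green, key_blue, key_white, key_red below 0.002 m and value of joint steri_drawer0 below 0.012 m), for 0.1 s.
5. then the blue key (value of joint key_blue above 0.004 m and value of joint each of key_green, key_yellow, key_white, key_red below 0.002 m and value of joint steri_drawer0 below 0.012 m), for 0.1 s.
6. then the yellow key again (all of step 4), for 0.1 s.
7. then the blue key again (all of step 5), for 0.1 s.
8. last the white key (value of joint key_white above 0.004 m and value of joint each of key_green, key_blue, key_yellow, key_red below 0.002 m and value of joint steri_drawer0 below 0.012 m), for 0.1 s.
At the end, for the whole second after the job is handed in: every beaker that is present stands upright (within 0.3 rad, mouth down) on the floor of the drawer, the drawer is shut to within 6 mm and all keys are up again (all of step 2 and value of joint each of key_green, key_blue, key_yellow, key_white, key_red below 0.002 m); the robot touches nothing.
It fails at once if the red stop key is pressed (beyond 2 mm) (value of joint key_red above 0.002 m).
It fails at once if two keys are pressed at once (both beyond 2 mm) (value of joint each of key_green, key_blue above 0.002 m or value of joint each of key_green, key_yellow above 0.002 m or value of joint each of key_green, key_white above 0.002 m or value of joint each of key_blue, key_yellow above 0.002 m or value of joint each of key_blue, key_white above 0.002 m or value of joint each of key_yellow, key_white above 0.002 m).
It fails at once if a key is pressed (beyond 2 mm) while the drawer stands open more than 20 mm (value of joint steri_drawer0 above 0.02 m and value of joint any of key_green, key_blue, key_yellow, key_white above 0.002 m).
It fails at once if the mug, jar or soap bottle is moved by more than 30 mm (distance of any of mug, jar, soap from where it was at the start of the episode above 0.03 m).
Of cup0, cup1, cup2, cup3 only 3 to 4 are there at a start; the rules pass over those that are not, and their reading is None.
At some moment in a run one of cup0, cup1, cup2, cup3 may be knocked a few centimetres aside while the robot is not near it.
It also fails if it takes over 192 s, if anything falls off the work surface, if the arm or the gripper's body presses on something with over 40 N, if the wrist force passes 120 N, or if a joint passes its speed limit or range.

## Robot

A 6-joint arm with a two-finger parallel gripper is mounted at the origin on the work surface. World frame = base frame: x ahead of the robot, y to its left, z up, the work surface at z = 0. Lengths are in m, angles in rad, forces in N, time in s.
With the tool pointing down it reaches from about 0.325 to 0.9 m from the base axis. Payload 6.1 kg.
Tool frame: the origin (TCP) lies midway between the tips of the shut fingers; the grasp point (between the pads) lies 19 mm behind it; z points along the fingers, y is the line along which they close (so a half turn about z gives the same grasp; the last joint's range is limited). The gripper opens to 87 mm and grips with 3 to 60 N. Pads are 19 mm wide; open, the fingers measure 117 mm over their backs; the gripper's body (75 mm by 190 mm) begins 51 mm behind the grasp point.
Start: joints at [-1.363, 0.22, 1.526, -0, 1.395, -0.126], TCP at [0.205, -0.59, 0.223] pointing down, gripper open.
Joint ranges: [-2.98, 2.98], [-0.91, 2.08], [0.09, 2.57], [-1.24, 4.39], [0.2, 2.65], [-2.68, 2.68]. Speed limits (rad/s): [2.57, 2.57, 3.01, 3.14, 3.14, 3.14].

## Interface

Orientations are given as a unit quaternion [w, x, y, z].
In Python, from cell import env, grab_frame, camera_info gives the robot as it stands.
- The arm moves only by the tool move_arm, never from a script. Its argument "motion" is a list of rows, each an object with "offset": the shift along the tool's x, y, z as a fraction of full scale, a list of three; "rotation": the turn, a rotation vector about the tool's x, y, z as a fraction of full scale, a list of three. In form: [{"offset": [tx, ty, tz], "rotation": [ax, ay, az]}, ...]. A call has 1 to 20 rows; each row shifts and turns the commanded pose from where the row before left it, along the tool's axes as they then stand; what a row does not reach is not made up. Full scale, the value 1, is 25 mm for a shift and 0.08 rad for a turn. A row lasts 1/10 s, in which the tool goes at most 50 mm and 8.59 degrees, less where a joint would pass 70% of its speed; a pose out of reach is approached as far as the arm can. A call with a number of a shift or a turn outside -1 to 1 is refused whole. A call with a gripper value outside its range is refused whole. "gripper" is the gripper command: -1 is fully open, 1 is shut, values between are in proportion, set as the call begins (left out, the last holds). The fingers move at their own pace and stop on an object; "squeeze" is the grip in N (left out, the last holds). Time passes only in rows, so rows that do not move let the fingers close. It gives the time, the measured TCP pose, the force, the opening and the grip force at its end, in the units of the state.
- env.observe(): the state, without advancing time (a new reading comes with each control period).
- grab_frame(name): name is "scene" or "top" or "wrist"; returns the picture (400x640x3 uint8, red, green, blue); there is no depth.
- camera_info(name): a dict with "fov_y" (degrees; the focal length in pixels is half the picture's height over the tangent of half this angle, whatever the lens; pixels are square), "cx", "cy" (the principal point, pixels), "camera_from_world" (4x4, takes a point from world to camera coordinates); the wrist camera has in their place "mount" (4x4, takes a point from camera to tool coordinates, whose origin is the TCP and whose axes are the flange's). Camera axes: x right, y up, looking along -z (the intrinsics and any distortion apply to the point x, -y, -z); pixel columns grow to the right and rows downward; lengths in m; the calibration is good to about 2 mm. A picture is of the moment at which its call begins: read the wrist's pose just before it. camera_info takes no time and is no camera call.
- env.job_done(): hands the job in; it is judged then, once.
The state is a dict: "time": time; "joint_positions": joint angles; "qvel": joint speeds; "tau": joint torques, N m; "ee_pos": TCP position; "eef_rot": TCP orientation; "contact_force": force on the tool from outside, world axes, zero at the start; "wrist_torque": the same for the moment, N m; "gripper_width": opening from 0.0 (shut) to 1.0 (fully open); "grip_force": force on a finger pad.
Only numpy, scipy, OpenCV 4.12 (cv2) and the standard library are available. Lean on these libraries where they do the work, as an engineer would, in place of code of your own. Each camera call takes 0.05 s, during which the arm holds its last target. There are 200 camera calls.

## Working session

There is one attempt and no reset: what is moved stays moved. The work goes in short steps, Python scripts to look and compute and a tool call to move; the robot and the scene stay as the last step left them, time stands still between calls to the robot, and variables do not carry over. Pictures are saved under pics/ and viewed, at most 15 in all, crops included, and the job is handed in when it is done.

Besides the shell and the picture viewer there is one more tool, called after ">>>" by a JSON object that holds its "name" and its "arguments", one argument or row to a line. move_arm: Moves the arm, as the interface text tells. Shift numbers are shares of 25 mm and turn numbers shares of 0.08 rad, none past 1 either way. Its arguments: {"type":"object","properties":{"motion":{"type":"array","items":{"type":"object","properties":{"offset":{"type":"array","items":{"type":"number","minimum":-1,"maximum":1}},"rotation":{"type":"array","items":{"type":"number","minimum":-1,"maximum":1}}}}},"gripper":{"type":"number"},"squeeze":{"type":"number"}},"required":["motion"]}

```bash
mkdir -p pics; ls
python3 - <<'E'
from cell import env,grab_frame,camera_info
import cv2,numpy as np
print(env.observe())
for n in("scene","top","wrist"):
    print(n,camera_info(n))
    cv2.imwrite(f"pics/{n}0.png",grab_frame(n)[:,:,::-1])
E
```

```text
pics
{'time': 0.0, 'joint_positions': array([-1.36307702e+00,  2.21231813e-01,  1.52758414e+00,  9.86446765e-06,
        1.39472880e+00, -1.26067239e-01]), 'qvel': array([-0.00043986, -0.00156565, -0.00064705, -0.00085172, -0.00040207,
       -0.00079204]), 'tau': array([-1.79363083e-04, -4.94599450e+01, -3.87389338e+01,  6.99650031e-02,
        5.69730811e-02, -1.54911090e-04]), 'ee_pos': array([ 0.20465473, -0.58988909,  0.22144802]), 'eef_rot': array([-9.75438250e-04,  9.86105288e-01,  1.66118660e-01, -3.49862306e-05]), 'contact_force': array([ 0.21051435, -0.58165582,  0.63825029]), 'wrist_torque': array([ 0.04258124,  0.0319301 , -0.02891711]), 'grip_force': 0.0, 'gripper_width': 1.0004195603409178}
scene {'fov_y': 52.26046706064939, 'cx': 318.19624227277967, 'cy': 196.20200612085443, 'camera_from_world': array([[ 0.19667764,  0.98044717,  0.00642257, -0.09657288],
       [-0.5998888 ,  0.11515115,  0.79175353,  0.24214611],
       [ 0.77553294, -0.15957304,  0.61080693, -1.48608191],
       [ 0.        ,  0.        ,  0.        ,  1.        ]])}
top {'fov_y': 51.82196323205603,
[... 151 characters left out ...]
e-02],
       [ 9.81488352e-01,  6.97664211e-04,  1.91520568e-01,
        -5.77949841e-01],
       [-1.91503874e-01,  1.72711345e-02,  9.81339887e-01,
        -1.16766665e+00],
       [ 0.00000000e+00,  0.00000000e+00,  0.00000000e+00,
         1.00000000e+00]])}
wrist {'fov_y': 59.78701404445501, 'cx': 320.2936007873257, 'cy': 193.18665260721951, 'mount': array([[ 5.92070964e-04,  9.65060701e-01,  2.62025748e-01,
         7.25495579e-02],
       [ 9.99999737e-01, -4.61871367e-04, -5.58482912e-04,
        -1.93543127e-04],
       [-4.17947720e-04,  2.62026010e-01, -9.65060721e-01,
        -1.62143107e-01],
       [ 0.00000000e+00,  0.00000000e+00,  0.00000000e+00,
         1.00000000e+00]])}
```

View pics/top0.png

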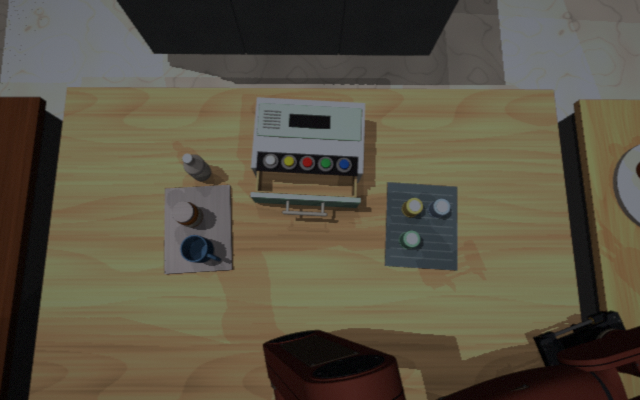

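View pics/scene0.png

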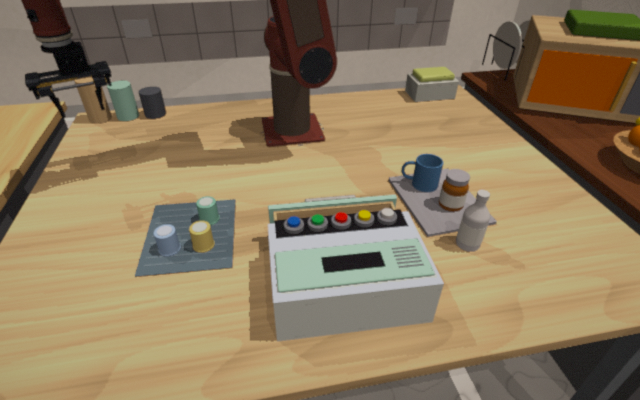

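Top view: beakers are mint (411,239), yellow (414,206) and blue (441,207). The keys run white (271,160), yellow (289,161), red (308,162), green (326,163), blue (344,164). The drawer is part open with its handle at about (304,213), and the bystanders stand on the left.

```bash
cat > h.py <<'E'
from cell import env,grab_frame,camera_info
import cv2,numpy as np
from scipy.spatial.transform import Rotation as R
def pose():
    o=env.observe(); q=o['eef_rot']; T=np.eye(4)
    T[:3,:3]=R.from_quat([q[1],q[2],q[3],q[0]]).as_matrix(); T[:3,3]=o['ee_pos']; return T
def cam(n,T=None):
    c=camera_info(n); f=200/np.tan(np.radians(c['fov_y']/2))
    W=np.linalg.inv(c['camera_from_world']) if n!='wrist' else (pose() if T is None else T)@c['mount']
    return W,f,c['cx'],c['cy']
def cast(C,uv,z):
    W,f,cx,cy=C; d=W[:3,:3]@np.array([(uv[0]-cx)/f,-(uv[1]-cy)/f,-1]); o=W[:3,3]
    return o+d*(z-o[2])/d[2]
def proj(C,p):
    W,f,cx,cy=C; q=np.linalg.inv(W)@np.append(p,1); return np.array([cx+f*q[0]/-q[2],cy-f*q[1]/-q[2]])
def blobs(im,mask,amin=30):
    n,l,s,c=cv2.connectedComponentsWithStats(mask.astype(np.uint8)); return [(s[i,4],c[i].round(1),s[i,:4]) for i in range(1,n) if s[i,4]>=amin]
E
python3 - <<'E'
from h import *
im=cv2.imread("pics/top0.png"); C=cam("top")
for n,u in dict(mint=(411.5,239.5),yel=(414.5,206.5),blu=(441.5,207)).items(): print(n,cast(C,u,.064))
for n,u in dict(w=(271,160.5),y=(289,161),r=(308,162),g=(326,163),b=(344,164)).items(): print(n,cast(C,u,.142))
print('handle',cast(C,(284,213),.082),cast(C,(326,215),.082),'frontouter top',cast(C,(251,200),.107),cast(C,(360,206),.107))
S=cam("scene")
for n,u in dict(w=(388,214),y=(365,216),r=(341,218),g=(318,220),b=(294,223)).items(): print('s',n,cast(S,u,.142))
for n,u in dict(mint=(207,203),yel=(202,229),blu=(165,233)).items(): print('s',n,cast(S,u,.064))
big=lambda n,y0,y1,x0,x1,k:cv2.resize(cv2.imread(f"pics/{n}0.png")[y0:y1,x0:x1],None,fx=k,fy=k,interpolation=2)
cv2.imwrite("pics/c1.png",big("top",90,280,235,475,3))
E
```

```text
mint [ 0.44959471 -0.29101948  0.064     ]
yel [ 0.54681944 -0.3044519   0.064     ]
blu [ 0.54534474 -0.38446668  0.064     ]
w [0.6641276  0.11322704 0.142     ]
y [0.66279011 0.06282858 0.142     ]
r [0.66000467 0.00956974 0.142     ]
g [ 0.65721124 -0.04091788  0.142     ]
b [ 0.65441618 -0.09143499  0.142     ]
handle [0.52464976 0.07877057 0.082     ] [ 0.51881954 -0.04228082  0.082     ] frontouter top [0.55803924 0.17104873 0.107     ] [ 0.54088845 -0.13803711  0.107     ]
s w [0.6784693 0.1172119 0.142    ]
s y [0.67542522 0.06582184 0.142     ]
s r [0.67201167 0.01297907 0.142     ]
s g [ 0.66904875 -0.03707186  0.142     ]
s b [ 0.66890127 -0.0890557   0.142     ]
s mint [ 0.46244041 -0.28479688  0.064     ]
s yel [ 0.56090553 -0.29492664  0.064     ]
s blu [ 0.55872141 -0.37929327  0.064     ]
```

View pics/c1.png

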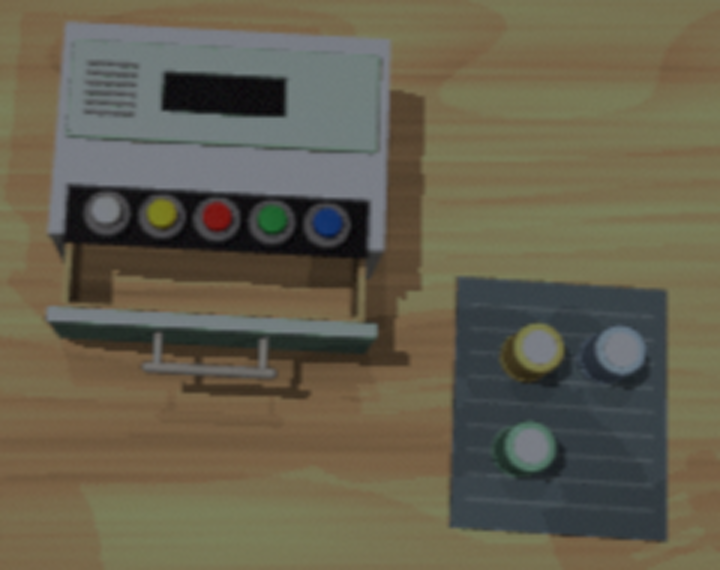

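The crop confirms the layout: the drawer is about 70 mm out, and the bar handle spans (284–326, 213–215) in top pixels. I'll go to the handle with the tool square to the machine.

>>> {"name": "move_arm", "arguments": {
  "motion": [
    {"offset":[0,0,-0.3],"rotation":[0,0,0.95]},
    {"offset":[0,0,-0.3],"rotation":[0,0,0.95]},
    {"offset":[0,0,-0.3],"rotation":[0,0,0.95]},
    {"offset":[0,0,-0.3],"rotation":[0,0,0.95]},
    {"offset":[0,0,0],"rotation":[0,0,0.95]},
    {"offset":[0.46,-1,0]},
    {"offset":[0.46,-1,0]},
    {"offset":[0.46,-1,0]},
    {"offset":[0.46,-1,0]},
    {"offset":[0.46,-1,0]},
    {"offset":[0.46,-1,0]},
    {"offset":[0.46,-1,0]},
    {"offset":[0.46,-1,0]},
    {"offset":[0.46,-1,0]},
    {"offset":[0.46,-1,0]},
    {"offset":[0.46,-1,0]},
    {"offset":[0.46,-1,0]},
    {"offset":[0.46,-1,0]},
    {"offset":[0.46,-1,0]},
    {"offset":[0.46,-1,0]}
  ]
}}

```text
$.motion[5]: bad value
```

>>> {"name": "move_arm", "arguments": {
  "motion": [
    {"offset":[0.46,-1,0]},
    {"offset":[0.46,-1,0]},
    {"offset":[0.46,-1,0]},
    {"offset":[0.46,-1,0]},
    {"offset":[0.46,-1,0]},
    {"offset":[0.46,-1,0]},
    {"offset":[0.46,-1,0]},
    {"offset":[0.46,-1,0]},
    {"offset":[0.46,-1,0]},
    {"offset":[0.46,-1,0]},
    {"offset":[0,0,0]},
    {"offset":[0,0,0]}
  ],
  "gripper": 1
}}

```text
$.motion[0]: bad value
```

Run:
```python
from h import *
T=pose(); print(T.round(4)); im=grab_frame("wrist")[:,:,::-1]; np.save("T1.npy",T)
cv2.imwrite("pics/w1.png",im)
```

```text
[[ 9.448e-01  3.276e-01 -3.000e-04  2.047e-01]
 [ 3.276e-01 -9.448e-01  1.500e-03 -5.900e-01]
 [ 2.000e-04 -1.500e-03 -1.000e+00  2.217e-01]
 [ 0.000e+00  0.000e+00  0.000e+00  1.000e+00]]
```

View pics/w1.png

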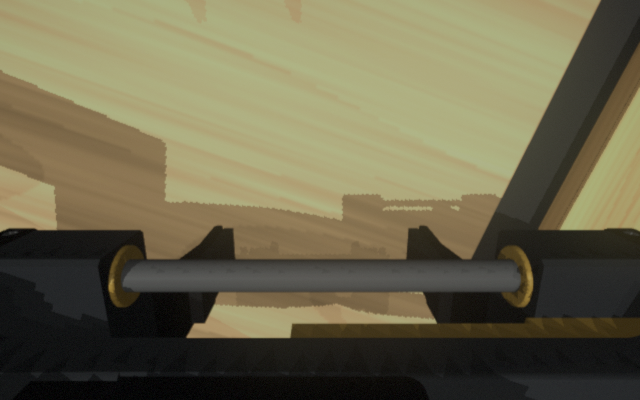

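The moves were refused because every row needs a rotation. The wrist view looks past the fingers, which sit at rows 230–330. Resending.

>>> {"name": "move_arm", "arguments": {
  "motion": [
    {"offset":[0,0,-0.3],"rotation":[0,0,0.95]},
    {"offset":[0,0,-0.3],"rotation":[0,0,0.95]},
    {"offset":[0,0,-0.3],"rotation":[0,0,0.95]},
    {"offset":[0,0,-0.3],"rotation":[0,0,0.95]},
    {"offset":[0,0,0],"rotation":[0,0,0.95]},
    {"offset":[0.4,-1,0],"rotation":[0,0,0]},
    {"offset":[0.4,-1,0],"rotation":[0,0,0]},
    {"offset":[0.4,-1,0],"rotation":[0,0,0]},
    {"offset":[0.4,-1,0],"rotation":[0,0,0]},
    {"offset":[0.4,-1,0],"rotation":[0,0,0]},
    {"offset":[0.4,-1,0],"rotation":[0,0,0]},
    {"offset":[0.4,-1,0],"rotation":[0,0,0]},
    {"offset":[0.4,-1,0],"rotation":[0,0,0]},
    {"offset":[0.4,-1,0],"rotation":[0,0,0]},
    {"offset":[0.4,-1,0],"rotation":[0,0,0]},
    {"offset":[0.4,-1,0],"rotation":[0,0,0]},
    {"offset":[0.4,-1,0],"rotation":[0,0,0]},
    {"offset":[0.4,-1,0],"rotation":[0,0,0]},
    {"offset":[0.4,-1,0],"rotation":[0,0,0]},
    {"offset":[0.4,-1,0],"rotation":[0,0,0]}
  ]
}}

```text
time: 2.2
ee_pos: [0.3722, -0.2217, 0.2525]
eef_rot: [0.0, 1.0, -0.023, 0.0]
contact_force: [1.8, -0.4, -0.3]
gripper_width: 1.001
grip_force: 0.0
```

>>> {"name": "move_arm", "arguments": {
  "motion": [
    {"offset":[0.4,-1,0],"rotation":[0,0,0]},
    {"offset":[0.4,-1,0],"rotation":[0,0,0]},
    {"offset":[0.4,-1,0],"rotation":[0,0,0]},
    {"offset":[0.4,-1,0],"rotation":[0,0,0]},
    {"offset":[0.4,-1,0],"rotation":[0,0,0]},
    {"offset":[0.4,-1,0],"rotation":[0,0,0]},
    {"offset":[0.4,-1,0],"rotation":[0,0,0]},
    {"offset":[0.4,-1,0],"rotation":[0,0,0]},
    {"offset":[0.4,-1,0],"rotation":[0,0,0]},
    {"offset":[0.4,-1,0],"rotation":[0,0,0]},
    {"offset":[0,0,0],"rotation":[0,0,0]},
    {"offset":[0,0,0],"rotation":[0,0,0]}
  ],
  "gripper": 1
}}

```text
time: 3.4
ee_pos: [0.4831, 0.0225, 0.2523]
eef_rot: [0.0, 1.0, -0.022, -0.0]
contact_force: [-0.4, -1.2, -0.1]
gripper_width: 0.031
grip_force: 0.0
```

Run:
```python
from h import *
T=pose(); print(T.round(4)); im=grab_frame("wrist")[:,:,::-1]; np.save("T1.npy",T)
cv2.imwrite("pics/w2.png",im)
```

```text
[[ 9.990e-01 -4.460e-02 -9.000e-04  4.831e-01]
 [-4.460e-02 -9.990e-01 -4.000e-04  2.250e-02]
 [-9.000e-04  4.000e-04 -1.000e+00  2.523e-01]
 [ 0.000e+00  0.000e+00  0.000e+00  1.000e+00]]
```

View pics/w2.png

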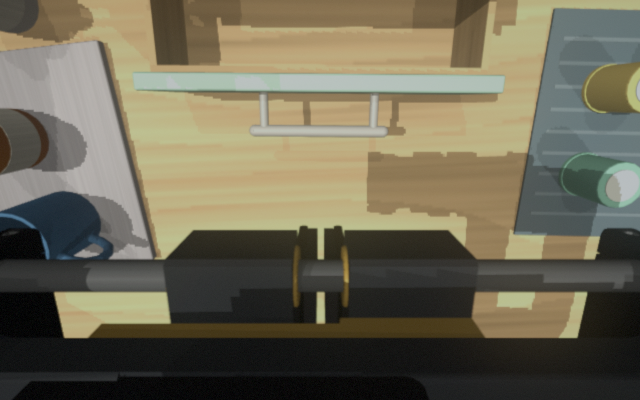

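The wrist view shows the bar from (250,131) to (387,131), its posts at columns 264 and 374, and the drawer front's top edge from (134,73) to (503,78).

Run:
```python
from h import *
C=cam('wrist',np.load("T1.npy"))
for n,u,z in [('barL',(250,131),.082),('barR',(387,131),.082),('frtL',(134,90),.107),('frtR',(503,92),.107),('mint top',(622,187),.064),('inL',(134,73),.107),('inR',(503,77),.107),('TCP',(320,0),0)]: print(n,cast(C,u,z).round(4))
T=np.load("T1.npy"); print(proj(C,T[:3,3]))
```

```text
barL [0.5289 0.0872 0.082 ]
barR [ 0.5232 -0.042   0.082 ]
frtL [0.5694 0.1769 0.107 ]
frtR [ 0.554  -0.1355  0.107 ]
mint top [ 0.4531 -0.2898  0.064 ]
inL [0.583  0.1744 0.107 ]
inR [ 0.5662 -0.1344  0.107 ]
TCP [0.6574 0.0154 0.    ]
[321.20224788 247.55149677]
```

>>> {"name": "move_arm", "arguments": {
  "motion": [
    {"offset":[0.84,0,0],"rotation":[0,0,0]},
    {"offset":[0.84,0,0],"rotation":[0,0,0]},
    {"offset":[0.84,0,0.8],"rotation":[0,0,0]},
    {"offset":[0,0,1],"rotation":[0,0,0]},
    {"offset":[0,0,1],"rotation":[0,0,0]},
    {"offset":[0,0,1],"rotation":[0,0,0]},
    {"offset":[0,0,1],"rotation":[0,0,0]},
    {"offset":[0,0,0.5],"rotation":[0,0,0]},
    {"offset":[0,0,0],"rotation":[0,0,0]},
    {"offset":[0,0,0],"rotation":[0,0,0]}
  ]
}}

```text
time: 4.45
ee_pos: [0.5467, 0.0188, 0.1209]
eef_rot: [0.0, 1.0, -0.023, 0.0]
contact_force: [0.4, 0.7, 0.4]
gripper_width: 0.008
grip_force: 0.0
```

Run:
```python
from h import *
T=pose(); print(T[:3,3].round(4)); im=grab_frame("wrist")[:,:,::-1]; np.save("T2.npy",T)
cv2.imwrite("pics/w3.png",im)
```

```text
[0.5467 0.0188 0.1209]
```

View pics/w3.png

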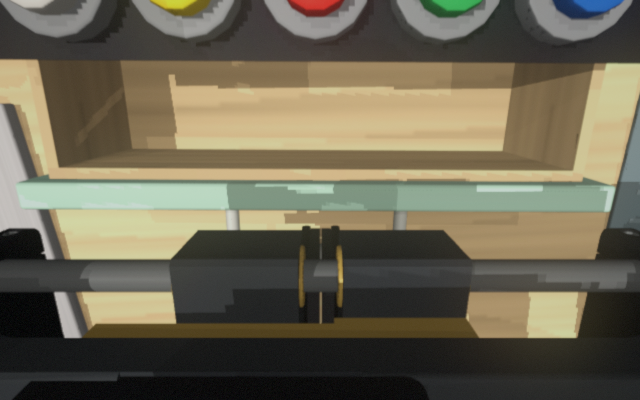

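The fingers are shut between the posts (columns 232 and 400). The drawer front's lower edge is at row 209, and the key housings are at the top.

Run:
```python
from h import *
T=np.load("T2.npy");C=cam('wrist',T)
for n,u,z in [('out',(60,209),.107),('out',(316,209),.107),('out',(590,211),.107),('in',(316,182),.107),('L',(20,185),.107),('R',(612,187),.107),('redhousing front',(316,40),.132),('roof',(316,61),.12),('pL',(232,213),.082),('pR',(400,213),.082)]: print(n,cast(C,u,z).round(4))
```

```text
out [0.5691 0.1565 0.107 ]
out [0.5628 0.0208 0.107 ]
out [ 0.5549 -0.1248  0.107 ]
in [0.5775 0.0201 0.107 ]
L [0.583  0.1741 0.107 ]
R [ 0.5676 -0.1342  0.107 ]
redhousing front [0.6419 0.0166 0.132 ]
roof [0.6352 0.017  0.12  ]
pL [0.5546 0.0726 0.082 ]
pR [ 0.5499 -0.0294  0.082 ]
```

>>> {"name": "move_arm", "arguments": {
  "motion": [
    {"offset":[0,0,0.5],"rotation":[0,0,0]},
    {"offset":[0,0,0.5],"rotation":[0,0,0]},
    {"offset":[0,0,0.5],"rotation":[0,0,0]},
    {"offset":[0,0,0.5],"rotation":[0,0,0]},
    {"offset":[0,0,0.4],"rotation":[0,0,0]},
    {"offset":[0,0,0],"rotation":[0,0,0]},
    {"offset":[-0.2,0,0],"rotation":[0,0,0]},
    {"offset":[-0.4,0,0],"rotation":[0,0,0]},
    {"offset":[-0.4,0,0],"rotation":[0,0,0]},
    {"offset":[-0.4,0,0],"rotation":[0,0,0]},
    {"offset":[-0.4,0,0],"rotation":[0,0,0]},
    {"offset":[-0.4,0,0],"rotation":[0,0,0]},
    {"offset":[-0.4,0,0],"rotation":[0,0,0]},
    {"offset":[-0.4,0,0],"rotation":[0,0,0]},
    {"offset":[-0.4,0,0],"rotation":[0,0,0]},
    {"offset":[-0.3,0,0],"rotation":[0,0,0]},
    {"offset":[0,0,0],"rotation":[0,0,0]},
    {"offset":[0,0,0],"rotation":[0,0,0]}
  ]
}}

```text
time: 6.3
ee_pos: [0.4535, 0.0236, 0.06]
eef_rot: [0.0, 1.0, -0.023, -0.0]
contact_force: [-0.0, 1.0, 0.7]
gripper_width: 0.005
grip_force: 0.0
```

>>> {"name": "move_arm", "arguments": {
  "motion": [
    {"offset":[0.16,0,0],"rotation":[0,0,0]},
    {"offset":[0,0,-0.6],"rotation":[0,0,0]},
    {"offset":[0,0,-1],"rotation":[0,0,0]},
    {"offset":[0,0,-1],"rotation":[0,0,0]},
    {"offset":[0,0,-1],"rotation":[0,0,0]},
    {"offset":[0,0,-1],"rotation":[0,0,0]},
    {"offset":[0,0,-1],"rotation":[0,0,0]},
    {"offset":[-1,0.6,-1],"rotation":[0,0,0]},
    {"offset":[-1,1,-1],"rotation":[0,0,0]},
    {"offset":[0,1,-1],"rotation":[0,0,0]},
    {"offset":[0,1,0],"rotation":[0,0,0]},
    {"offset":[0,1,0],"rotation":[0,0,0]},
    {"offset":[0,1,0],"rotation":[0,0,0]},
    {"offset":[0,0,0],"rotation":[0,0,0]},
    {"offset":[0,0,0],"rotation":[0,0,0]}
  ],
  "gripper": -0.6
}}

```text
time: 7.8
ee_pos: [0.4016, -0.1143, 0.2749]
eef_rot: [-0.0, 1.0, -0.024, -0.0]
contact_force: [-0.2, 0.2, 0.7]
gripper_width: 0.796
grip_force: 0.0
```

Run:
```python
from h import *
T=pose(); print(T[:3,3].round(4)); im=grab_frame("wrist")[:,:,::-1]; np.save("T3.npy",T)
cv2.imwrite("pics/w4.png",im)
```

```text
[ 0.4016 -0.1143  0.2749]
```

View pics/w4.png

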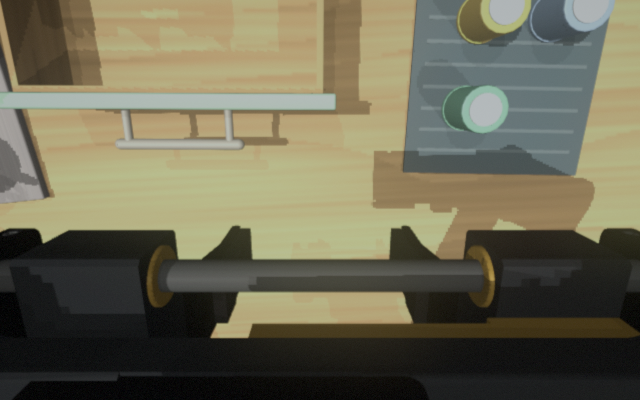

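Mint's top is at (488,109), yellow's at (507,8) and blue's at (587,7). The drawer is open and the right end of its front is at (335,101).

Run:
```python
from h import *
T=np.load("T3.npy");C=cam('wrist',T)
for n,u,z in [('mint',(488,109),.064),('yel',(507,8),.064),('blu',(587,7),.064),('frtR out',(335,108),.107),('frt in',(200,94),.107),('barL',(118,145),.082),('barR',(242,145),.082),('floorcorner?',(324,92),.098)]: print(n,cast(C,u,z).round(4))
im=cv2.imread("pics/w4.png")
```

```text
mint [ 0.4553 -0.2913  0.064 ]
yel [ 0.5502 -0.3022  0.064 ]
blu [ 0.5474 -0.3796  0.064 ]
frtR out [ 0.465  -0.1304  0.107 ]
frt in [ 0.4832 -0.0078  0.107 ]
barL [0.4381 0.0909 0.082 ]
barR [ 0.4322 -0.0354  0.082 ]
floorcorner? [ 0.4798 -0.121   0.098 ]
```

>>> {"name": "move_arm", "arguments": {
  "motion": [
    {"offset":[0.35,1,0.3],"rotation":[0,0,0]},
    {"offset":[0.35,1,0.3],"rotation":[0,0,0]},
    {"offset":[0.35,1,0.3],"rotation":[0,0,0]},
    {"offset":[0.35,1,0.3],"rotation":[0,0,0]},
    {"offset":[0.35,1,0.3],"rotation":[0,0,0]},
    {"offset":[0.35,1,0.3],"rotation":[0,0,0]},
    {"offset":[0.35,1,0.3],"rotation":[0,0,0]},
    {"offset":[0,0,1],"rotation":[0,0,0]},
    {"offset":[0,0,1],"rotation":[0,0,0]},
    {"offset":[0,0,1],"rotation":[0,0,0]},
    {"offset":[0,0,1],"rotation":[0,0,0]},
    {"offset":[0,0,0],"rotation":[0,0,0]},
    {"offset":[0,0,0],"rotation":[0,0,0]}
  ],
  "gripper": -0.43
}}

```text
time: 9.15
ee_pos: [0.4549, -0.2908, 0.1226]
eef_rot: [-0.0, 1.0, -0.023, -0.0]
contact_force: [-0.1, 0.1, 0.9]
gripper_width: 0.715
grip_force: 0.0
```

Run:
```python
from h import *
T=pose(); print(T[:3,3].round(4)); im=grab_frame("wrist")[:,:,::-1]; np.save("T4.npy",T)
cv2.imwrite("pics/w5.png",im)
```

```text
[ 0.4549 -0.2908  0.1226]
```

View pics/w5.png

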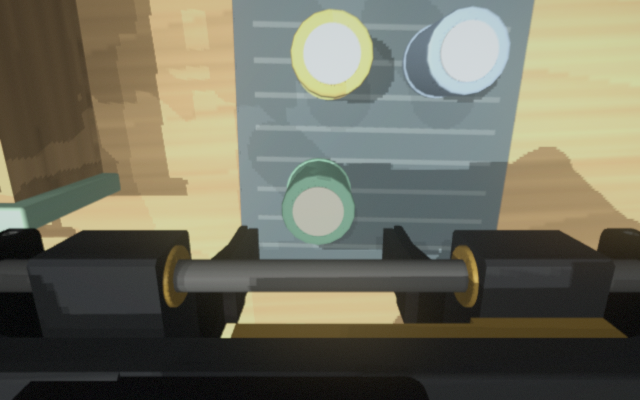

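Mint's top is centred at (318,210), yellow's at (332,53) and blue's at (469,50).

Run:
```python
from h import *
T=np.load("T4.npy");C=cam('wrist',T)
for n,u in [('mint',(318,209)),('yel',(332,53)),('blu',(469,50)),('mintL',(283,209)),('mintR',(355,209))]: print(n,cast(C,u,.064).round(4))
```

```text
mint [ 0.4565 -0.2888  0.064 ]
yel [ 0.553  -0.3016  0.064 ]
blu [ 0.5511 -0.3825  0.064 ]
mintL [ 0.4576 -0.2656  0.064 ]
mintR [ 0.4554 -0.3134  0.064 ]
```

>>> {"name": "move_arm", "arguments": {
  "motion": [
    {"offset":[0.06,-0.06,0.9],"rotation":[0,0,0]},
    {"offset":[0,0,0.9],"rotation":[0,0,0]},
    {"offset":[0,0,0.9],"rotation":[0,0,0]},
    {"offset":[0,0,0.84],"rotation":[0,0,0]},
    {"offset":[0,0,0],"rotation":[0,0,0]},
    {"offset":[0,0,0],"rotation":[0,0,0]}
  ]
}}

```text
time: 9.8
ee_pos: [0.4571, -0.2908, 0.0356]
eef_rot: [0.001, 1.0, -0.023, 0.001]
contact_force: [0.3, -0.7, 0.3]
gripper_width: 0.717
grip_force: 0.0
```

>>> {"name": "move_arm", "arguments": {
  "motion": [
    {"offset":[0,0,0],"rotation":[0,0,0]},
    {"offset":[0,0,0],"rotation":[0,0,0]},
    {"offset":[0,0,0],"rotation":[0,0,0]},
    {"offset":[0,0,0],"rotation":[0,0,0]},
    {"offset":[0,0,0],"rotation":[0,0,0]},
    {"offset":[0,0,-0.5],"rotation":[0,0,0]},
    {"offset":[0,0,-1],"rotation":[0,0,0]},
    {"offset":[0,0,-1],"rotation":[0,0,0]},
    {"offset":[0,0,-1],"rotation":[0,0,0]},
    {"offset":[0,0,-1],"rotation":[0,0,0]},
    {"offset":[0,0,-1],"rotation":[0,0,0]},
    {"offset":[0,0,-0.5],"rotation":[0,0,0]},
    {"offset":[0,0,0],"rotation":[0,0,0]},
    {"offset":[0,0,0],"rotation":[0,0,0]}
  ],
  "gripper": 0.3,
  "squeeze": 12
}}

```text
time: 11.2
ee_pos: [0.4558, -0.29, 0.1834]
eef_rot: [-0.0, 1.0, -0.023, -0.0]
contact_force: [0.6, 0.4, -0.8]
gripper_width: 0.567
grip_force: 12.0
```

>>> {"name": "move_arm", "arguments": {
  "motion": [
    {"offset":[0.195,-0.99,0],"rotation":[0,0,0]},
    {"offset":[0.195,-0.99,0],"rotation":[0,0,0]},
    {"offset":[0.195,-0.99,0],"rotation":[0,0,0]},
    {"offset":[0.195,-0.99,0],"rotation":[0,0,0]},
    {"offset":[0.195,-0.99,0],"rotation":[0,0,0]},
    {"offset":[0.195,-0.99,0],"rotation":[0,0,0]},
    {"offset":[0.195,-0.99,0],"rotation":[0,0,0]},
    {"offset":[0.195,-0.99,0],"rotation":[0,0,0]},
    {"offset":[0.195,-0.99,0],"rotation":[0,0,0]},
    {"offset":[0.195,-0.99,0],"rotation":[0,0,0]},
    {"offset":[0.195,-0.99,0],"rotation":[0,0,0]},
    {"offset":[0.195,-0.99,0],"rotation":[0,0,0]},
    {"offset":[0.195,-0.99,0],"rotation":[0,0,0]},
    {"offset":[0.195,-0.99,0],"rotation":[0,0,0]},
    {"offset":[0.195,-0.99,0],"rotation":[0,0,0]},
    {"offset":[0.195,-0.99,0],"rotation":[0,0,0]},
    {"offset":[0,0,0],"rotation":[0,0,0]},
    {"offset":[0,0,0],"rotation":[0,0,0]}
  ]
}}

```text
time: 13.0
ee_pos: [0.5513, 0.1018, 0.1822]
eef_rot: [0.0, 1.0, -0.022, -0.002]
contact_force: [0.9, -0.3, -0.3]
gripper_width: 0.571
grip_force: 12.0
```

Run:
```python
from h import *
T=pose(); print(T[:3,3].round(4)); im=grab_frame("wrist")[:,:,::-1]; np.save("T5.npy",T)
cv2.imwrite("pics/w6.png",im)
```

```text
[0.5513 0.1018 0.1822]
```

View pics/w6.png

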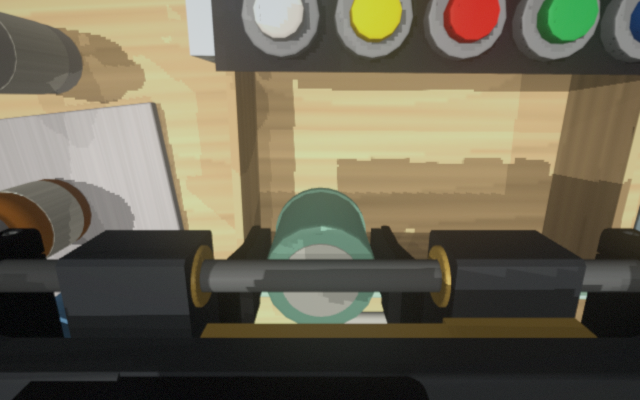

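Mint is held above the drawer, whose left wall runs at columns 238–258. Key tops: white (277,13), yellow (375,14), red (471,15), green (568,17).

Run:
```python
from h import *
T=np.load("T5.npy");C=cam('wrist',T)
for n,u,z in [('w',(277,13),.142),('y',(375,14),.142),('r',(471,15),.142),('g',(568,17),.142),('wall in',(258,150),.098),('wall out',(238,150),.098)]:
  p=cast(C,u,z); t=np.linalg.inv(T)@np.append(p,1); print(n,p.round(4),'tool',t[:2].round(4))
```

```text
w [0.6681 0.1199 0.142 ] tool [ 0.116  -0.0233]
y [0.6653 0.0683 0.142 ] tool [0.1156 0.0284]
r [0.6626 0.0176 0.142 ] tool [0.1152 0.0791]
g [ 0.6594 -0.0338  0.142 ] tool [0.1143 0.1306]
wall in [0.5903 0.1447 0.098 ] tool [ 0.0373 -0.0446]
wall out [0.5909 0.1588 0.098 ] tool [ 0.0373 -0.0588]
```

>>> {"name": "move_arm", "arguments": {
  "motion": [
    {"offset":[0,0.2,0.6],"rotation":[0,0,0]},
    {"offset":[0,0,0.8],"rotation":[0,0,0]},
    {"offset":[0,0,0.8],"rotation":[0,0,0]},
    {"offset":[0,0,0.8],"rotation":[0,0,0]},
    {"offset":[0,0,0.8],"rotation":[0,0,0]},
    {"offset":[0,0,0.7],"rotation":[0,0,0]},
    {"offset":[0,0,0.4],"rotation":[0,0,0]},
    {"offset":[0,0,0.2],"rotation":[0,0,0]},
    {"offset":[0,0,0],"rotation":[0,0,0]},
    {"offset":[0,0,0],"rotation":[0,0,0]}
  ]
}}

```text
time: 14.05
ee_pos: [0.5527, 0.0965, 0.0572]
eef_rot: [-0.0, 1.0, -0.023, 0.001]
contact_force: [0.1, 0.5, -0.3]
gripper_width: 0.57
grip_force: 12.0
```

>>> {"name": "move_arm", "arguments": {
  "motion": [
    {"offset":[0,0,0.12],"rotation":[0,0,0]},
    {"offset":[0,0,0],"rotation":[0,0,0]},
    {"offset":[0,0,0],"rotation":[0,0,0]}
  ]
}}

```text
time: 14.35
ee_pos: [0.5524, 0.0968, 0.0539]
eef_rot: [-0.0, 1.0, -0.023, 0.0]
contact_force: [0.6, 0.4, -0.4]
gripper_width: 0.57
grip_force: 12.0
```

>>> {"name": "move_arm", "arguments": {
  "motion": [
    {"offset":[0,0,0],"rotation":[0,0,0]},
    {"offset":[0,0,0],"rotation":[0,0,0]},
    {"offset":[0,0,0],"rotation":[0,0,0]},
    {"offset":[0,0,0],"rotation":[0,0,0]},
    {"offset":[0,0,-0.4],"rotation":[0,0,0]},
    {"offset":[0,0,-1],"rotation":[0,0,0]},
    {"offset":[0,0,-1],"rotation":[0,0,0]},
    {"offset":[0,0,-1],"rotation":[0,0,0]},
    {"offset":[0,0,-1],"rotation":[0,0,0]},
    {"offset":[0,0,0],"rotation":[0,0,0]}
  ],
  "gripper": -0.43
}}

```text
time: 15.35
ee_pos: [0.5551, 0.0969, 0.1688]
eef_rot: [-0.0, 1.0, -0.023, 0.004]
contact_force: [1.2, 0.4, 1.3]
gripper_width: 0.717
grip_force: 0.0
```

>>> {"name": "move_arm", "arguments": {
  "motion": [
    {"offset":[-0.95,0.95,0],"rotation":[0,0,0]},
    {"offset":[-0.05,0.98,0],"rotation":[0,0,0]},
    {"offset":[0.05,0.98,0],"rotation":[0,0,0]},
    {"offset":[0.05,0.98,0],"rotation":[0,0,0]},
    {"offset":[0.05,0.98,0],"rotation":[0,0,0]},
    {"offset":[0.05,0.98,0],"rotation":[0,0,0]},
    {"offset":[0.05,0.98,0],"rotation":[0,0,0]},
    {"offset":[0.05,0.98,0],"rotation":[0,0,0]},
    {"offset":[0.05,0.98,0],"rotation":[0,0,0]},
    {"offset":[0.05,0.98,0],"rotation":[0,0,0]},
    {"offset":[0.05,0.98,0],"rotation":[0,0,0]},
    {"offset":[0.05,0.98,0],"rotation":[0,0,0]},
    {"offset":[0.05,0.98,0],"rotation":[0,0,0]},
    {"offset":[0.05,0.98,0],"rotation":[0,0,0]},
    {"offset":[0,0.98,0],"rotation":[0,0,0]},
    {"offset":[0,0.98,0],"rotation":[0,0,0]},
    {"offset":[0,0,0],"rotation":[0,0,0]},
    {"offset":[0,0,0],"rotation":[0,0,0]}
  ]
}}

```text
time: 17.15
ee_pos: [0.5236, -0.2935, 0.1627]
eef_rot: [-0.001, 1.0, -0.024, -0.001]
contact_force: [-0.7, 0.6, -0.4]
gripper_width: 0.715
grip_force: 0.0
```

Run:
```python
from h import *
T=pose(); print(T[:3,3].round(4)); im=grab_frame("wrist")[:,:,::-1]; np.save("T6.npy",T)
t=grab_frame("top")[:,:,::-1]
cv2.imwrite("pics/w7.png",np.vstack([im, cv2.resize(t[90:280,160:480],(640,380))])[:780][:,:][::1]) 
cv2.imwrite("pics/w7.png",cv2.resize(np.vstack([im,cv2.resize(t[90:280,160:480],(640,380))]),None,fx=.76,fy=.76))
```

```text
[ 0.5236 -0.2935  0.1627]
```

View pics/w7.png

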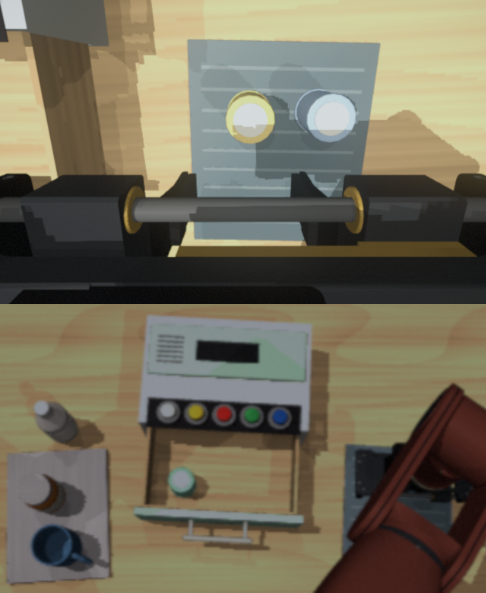

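Mint stands upright in the drawer on the left. Wrist pixels (unscaled): yellow's top at (329,155), blue's at (436,155).

Run:
```python
from h import *
T=np.load("T6.npy");C=cam('wrist',T)
for n,u in [('yel',(329,155)),('blu',(436,155))]:
  p=cast(C,u,.064); print(n,p.round(4),(T[:3,:3].T@(p-T[:3,3])/.025).round(2))
```

```text
yel [ 0.5546 -0.301   0.064 ] [1.26 0.25 3.95]
blu [ 0.5508 -0.3817  0.064 ] [1.26 3.47 3.94]
```

>>> {"name": "move_arm", "arguments": {
  "motion": [
    {"offset":[0.63,0.13,0.3],"rotation":[0,0,0]},
    {"offset":[0.63,0.13,0.5],"rotation":[0,0,0]},
    {"offset":[0,0,0.8],"rotation":[0,0,0]},
    {"offset":[0,0,0.9],"rotation":[0,0,0]},
    {"offset":[0,0,0.9],"rotation":[0,0,0]},
    {"offset":[0,0,0.9],"rotation":[0,0,0]},
    {"offset":[0,0,0.8],"rotation":[0,0,0]},
    {"offset":[0,0,0],"rotation":[0,0,0]},
    {"offset":[0,0,0],"rotation":[0,0,0]}
  ]
}}

```text
time: 18.15
ee_pos: [0.5552, -0.3006, 0.0361]
eef_rot: [-0.0, 1.0, -0.023, -0.0]
contact_force: [0.1, -0.0, 0.5]
gripper_width: 0.713
grip_force: 0.0
```

>>> {"name": "move_arm", "arguments": {
  "motion": [
    {"offset":[0,0,0],"rotation":[0,0,0]},
    {"offset":[0,0,0],"rotation":[0,0,0]},
    {"offset":[0,0,0],"rotation":[0,0,0]},
    {"offset":[0,0,0],"rotation":[0,0,0]},
    {"offset":[0,0,0],"rotation":[0,0,0]},
    {"offset":[0,0,-0.5],"rotation":[0,0,0]},
    {"offset":[0,0,-1],"rotation":[0,0,0]},
    {"offset":[0,0,-1],"rotation":[0,0,0]},
    {"offset":[0,0,-1],"rotation":[0,0,0]},
    {"offset":[0,0,-1],"rotation":[0,0,0]},
    {"offset":[0,0,-1],"rotation":[0,0,0]},
    {"offset":[0,0,-0.5],"rotation":[0,0,0]},
    {"offset":[0,0,0],"rotation":[0,0,0]},
    {"offset":[0,0,0],"rotation":[0,0,0]}
  ],
  "gripper": 0.3
}}

```text
time: 19.55
ee_pos: [0.5548, -0.3014, 0.1852]
eef_rot: [-0.0, 1.0, -0.023, -0.0]
contact_force: [0.4, -1.0, -0.8]
gripper_width: 0.57
grip_force: 12.0
```

>>> {"name": "move_arm", "arguments": {
  "motion": [
    {"offset":[-0.06,-0.99,0],"rotation":[0,0,0]},
    {"offset":[-0.06,-0.99,0],"rotation":[0,0,0]},
    {"offset":[-0.06,-0.99,0],"rotation":[0,0,0]},
    {"offset":[-0.06,-0.99,0],"rotation":[0,0,0]},
    {"offset":[-0.06,-0.99,0],"rotation":[0,0,0]},
    {"offset":[-0.06,-0.99,0],"rotation":[0,0,0]},
    {"offset":[-0.06,-0.99,0],"rotation":[0,0,0]},
    {"offset":[-0.06,-0.99,0],"rotation":[0,0,0]},
    {"offset":[-0.06,-0.99,0],"rotation":[0,0,0]},
    {"offset":[-0.06,-0.99,0],"rotation":[0,0,0]},
    {"offset":[-0.06,-0.99,0],"rotation":[0,0,0]},
    {"offset":[-0.06,-0.99,0],"rotation":[0,0,0]},
    {"offset":[-0.06,-0.99,0],"rotation":[0,0,0]},
    {"offset":[0,0,0],"rotation":[0,0,0]},
    {"offset":[0,0,0],"rotation":[0,0,0]}
  ]
}}

```text
time: 21.05
ee_pos: [0.5496, 0.021, 0.1844]
eef_rot: [0.0, 1.0, -0.022, -0.001]
contact_force: [-0.1, 0.8, -1.7]
gripper_width: 0.572
grip_force: 12.0
```

>>> {"name": "move_arm", "arguments": {
  "motion": [
    {"offset":[0,0,0.6],"rotation":[0,0,0]},
    {"offset":[0,0,0.8],"rotation":[0,0,0]},
    {"offset":[0,0,0.8],"rotation":[0,0,0]},
    {"offset":[0,0,0.8],"rotation":[0,0,0]},
    {"offset":[0,0,0.8],"rotation":[0,0,0]},
    {"offset":[0,0,0.7],"rotation":[0,0,0]},
    {"offset":[0,0,0.4],"rotation":[0,0,0]},
    {"offset":[0,0,0.3],"rotation":[0,0,0]},
    {"offset":[0,0,0],"rotation":[0,0,0]},
    {"offset":[0,0,0],"rotation":[0,0,0]}
  ]
}}

```text
time: 22.05
ee_pos: [0.5509, 0.0203, 0.0562]
eef_rot: [0.0, 1.0, -0.023, 0.0]
contact_force: [0.2, -0.1, 0.2]
gripper_width: 0.572
grip_force: 12.0
```

>>> {"name": "move_arm", "arguments": {
  "motion": [
    {"offset":[0,0,0.08],"rotation":[0,0,0]},
    {"offset":[0,0,0],"rotation":[0,0,0]},
    {"offset":[0,0,0],"rotation":[0,0,0]}
  ]
}}

```text
time: 22.35
ee_pos: [0.5511, 0.0205, 0.0545]
eef_rot: [0.0, 1.0, -0.023, 0.001]
contact_force: [0.0, -0.2, 0.7]
gripper_width: 0.567
grip_force: 12.0
```

>>> {"name": "move_arm", "arguments": {
  "motion": [
    {"offset":[0,0,0],"rotation":[0,0,0]},
    {"offset":[0,0,0],"rotation":[0,0,0]},
    {"offset":[0,0,0],"rotation":[0,0,0]},
    {"offset":[0,0,0],"rotation":[0,0,0]},
    {"offset":[0,0,-0.4],"rotation":[0,0,0]},
    {"offset":[0,0,-1],"rotation":[0,0,0]},
    {"offset":[0,0,-1],"rotation":[0,0,0]},
    {"offset":[0,0,-1],"rotation":[0,0,0]},
    {"offset":[0,0,-1],"rotation":[0,0,0]},
    {"offset":[0,0,0],"rotation":[0,0,0]}
  ],
  "gripper": -0.43
}}

```text
time: 23.35
ee_pos: [0.5536, 0.0204, 0.1692]
eef_rot: [0.0, 1.0, -0.023, 0.004]
contact_force: [0.8, 0.6, 1.4]
gripper_width: 0.715
grip_force: 0.0
```

>>> {"name": "move_arm", "arguments": {
  "motion": [
    {"offset":[0,1,0],"rotation":[0,0,0]},
    {"offset":[0,1,0],"rotation":[0,0,0]},
    {"offset":[0,1,0],"rotation":[0,0,0]},
    {"offset":[0,1,0],"rotation":[0,0,0]},
    {"offset":[0,1,0],"rotation":[0,0,0]},
    {"offset":[0,1,0],"rotation":[0,0,0]},
    {"offset":[0,1,0],"rotation":[0,0,0]},
    {"offset":[0,1,0],"rotation":[0,0,0]},
    {"offset":[0,1,0],"rotation":[0,0,0]},
    {"offset":[0,1,0],"rotation":[0,0,0]},
    {"offset":[0,1,0],"rotation":[0,0,0]},
    {"offset":[0,1,0],"rotation":[0,0,0]},
    {"offset":[0,1,0],"rotation":[0,0,0]},
    {"offset":[0,1,0],"rotation":[0,0,0]},
    {"offset":[0,1,0],"rotation":[0,0,0]},
    {"offset":[0,1,0],"rotation":[0,0,0]},
    {"offset":[0,0,0],"rotation":[0,0,0]},
    {"offset":[0,0,0],"rotation":[0,0,0]}
  ]
}}

```text
time: 25.15
ee_pos: [0.5316, -0.3787, 0.1631]
eef_rot: [-0.001, 1.0, -0.024, -0.001]
contact_force: [0.2, 0.1, -0.1]
gripper_width: 0.712
grip_force: 0.0
```

Run:
```python
from h import *
T=pose(); print(T[:3,3].round(4)); im=grab_frame("wrist")[:,:,::-1]; np.save("T7.npy",T)
t=grab_frame("top")[:,:,::-1]
cv2.imwrite("pics/w8.png",cv2.resize(np.vstack([im,cv2.resize(t[90:280,160:480],(640,380))]),None,fx=.76,fy=.76))
```

```text
[ 0.5316 -0.3787  0.1631]
```

View pics/w8.png

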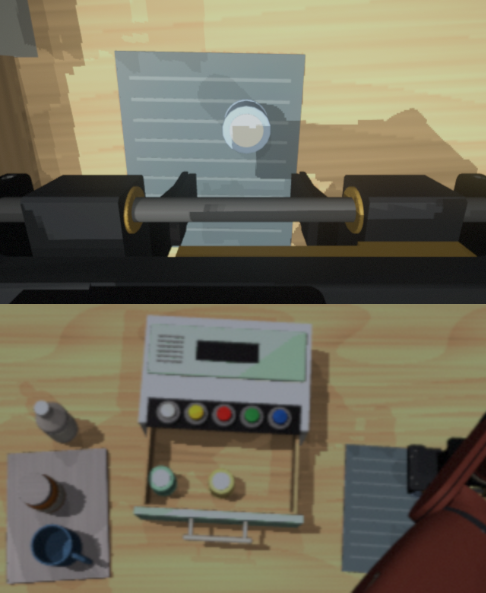

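Mint has shifted about 30 mm left, to (162,479), but still stands inside the drawer. Yellow stands at (221,482). Blue's top in the wrist view is at (323,172) unscaled.

Run:
```python
from h import *
T=np.load("T7.npy");C=cam('wrist',T)
p=cast(C,(323,172),.064); print(p.round(4),(T[:3,:3].T@(p-T[:3,3])/.025).round(2))
```

```text
[ 0.5497 -0.3811  0.064 ] [0.73 0.07 3.96]
```

>>> {"name": "move_arm", "arguments": {
  "motion": [
    {"offset":[0.37,0.04,0.3],"rotation":[0,0,0]},
    {"offset":[0.37,0.04,0.5],"rotation":[0,0,0]},
    {"offset":[0,0,0.8],"rotation":[0,0,0]},
    {"offset":[0,0,0.9],"rotation":[0,0,0]},
    {"offset":[0,0,0.9],"rotation":[0,0,0]},
    {"offset":[0,0,0.9],"rotation":[0,0,0]},
    {"offset":[0,0,0.8],"rotation":[0,0,0]},
    {"offset":[0,0,0],"rotation":[0,0,0]},
    {"offset":[0,0,0],"rotation":[0,0,0]}
  ]
}}

```text
time: 26.15
ee_pos: [0.5508, -0.3809, 0.0361]
eef_rot: [-0.0, 1.0, -0.023, -0.0]
contact_force: [1.0, 0.6, 0.6]
gripper_width: 0.713
grip_force: 0.0
```

>>> {"name": "move_arm", "arguments": {
  "motion": [
    {"offset":[0,0,0],"rotation":[0,0,0]},
    {"offset":[0,0,0],"rotation":[0,0,0]},
    {"offset":[0,0,0],"rotation":[0,0,0]},
    {"offset":[0,0,0],"rotation":[0,0,0]},
    {"offset":[0,0,0],"rotation":[0,0,0]},
    {"offset":[0,0,-0.5],"rotation":[0,0,0]},
    {"offset":[0,0,-1],"rotation":[0,0,0]},
    {"offset":[0,0,-1],"rotation":[0,0,0]},
    {"offset":[0,0,-1],"rotation":[0,0,0]},
    {"offset":[0,0,-1],"rotation":[0,0,0]},
    {"offset":[0,0,-1],"rotation":[0,0,0]},
    {"offset":[0,0,-0.5],"rotation":[0,0,0]},
    {"offset":[0,0,0],"rotation":[0,0,0]},
    {"offset":[0,0,0],"rotation":[0,0,0]}
  ],
  "gripper": 0.3
}}

```text
time: 27.55
ee_pos: [0.5501, -0.3814, 0.1857]
eef_rot: [-0.0, 1.0, -0.023, -0.0]
contact_force: [-0.0, 0.8, -2.2]
gripper_width: 0.573
grip_force: 12.0
```

>>> {"name": "move_arm", "arguments": {
  "motion": [
    {"offset":[-0.05,-1,0],"rotation":[0,0,0]},
    {"offset":[-0.05,-1,0],"rotation":[0,0,0]},
    {"offset":[-0.05,-1,0],"rotation":[0,0,0]},
    {"offset":[-0.05,-1,0],"rotation":[0,0,0]},
    {"offset":[-0.05,-1,0],"rotation":[0,0,0]},
    {"offset":[-0.05,-1,0],"rotation":[0,0,0]},
    {"offset":[-0.05,-1,0],"rotation":[0,0,0]},
    {"offset":[-0.05,-1,0],"rotation":[0,0,0]},
    {"offset":[-0.05,-1,0],"rotation":[0,0,0]},
    {"offset":[-0.05,-1,0],"rotation":[0,0,0]},
    {"offset":[-0.05,-1,0],"rotation":[0,0,0]},
    {"offset":[-0.05,-1,0],"rotation":[0,0,0]},
    {"offset":[-0.05,-1,0],"rotation":[0,0,0]},
    {"offset":[0,0,0],"rotation":[0,0,0]},
    {"offset":[0,0,0],"rotation":[0,0,0]}
  ]
}}

```text
time: 29.05
ee_pos: [0.5484, -0.0559, 0.1849]
eef_rot: [-0.0, 1.0, -0.022, -0.001]
contact_force: [0.0, 0.2, -0.1]
gripper_width: 0.566
grip_force: 12.0
```

>>> {"name": "move_arm", "arguments": {
  "motion": [
    {"offset":[0,0,0.6],"rotation":[0,0,0]},
    {"offset":[0,0,0.8],"rotation":[0,0,0]},
    {"offset":[0,0,0.8],"rotation":[0,0,0]},
    {"offset":[0,0,0.8],"rotation":[0,0,0]},
    {"offset":[0,0,0.8],"rotation":[0,0,0]},
    {"offset":[0,0,0.7],"rotation":[0,0,0]},
    {"offset":[0,0,0.4],"rotation":[0,0,0]},
    {"offset":[0,0,0.35],"rotation":[0,0,0]},
    {"offset":[0,0,0],"rotation":[0,0,0]},
    {"offset":[0,0,0],"rotation":[0,0,0]}
  ]
}}

```text
time: 30.05
ee_pos: [0.5495, -0.0568, 0.0553]
eef_rot: [0.0, 1.0, -0.023, 0.0]
contact_force: [0.8, 0.0, 0.1]
gripper_width: 0.57
grip_force: 12.0
```

>>> {"name": "move_arm", "arguments": {
  "motion": [
    {"offset":[0,0,0.05],"rotation":[0,0,0]},
    {"offset":[0,0,0],"rotation":[0,0,0]},
    {"offset":[0,0,0],"rotation":[0,0,0]}
  ]
}}

```text
time: 30.35
ee_pos: [0.5494, -0.0564, 0.0542]
eef_rot: [0.0, 1.0, -0.023, 0.0]
contact_force: [-0.2, -0.4, -0.7]
gripper_width: 0.573
grip_force: 12.0
```

>>> {"name": "move_arm", "arguments": {
  "motion": [
    {"offset":[0,0,0],"rotation":[0,0,0]},
    {"offset":[0,0,0],"rotation":[0,0,0]},
    {"offset":[0,0,0],"rotation":[0,0,0]},
    {"offset":[0,0,0],"rotation":[0,0,0]},
    {"offset":[0,0,-0.4],"rotation":[0,0,0]},
    {"offset":[0,0,-1],"rotation":[0,0,0]},
    {"offset":[0,0,-1],"rotation":[0,0,0]},
    {"offset":[0,0,-1],"rotation":[0,0,0]},
    {"offset":[0,0,-1],"rotation":[0,0,0]},
    {"offset":[0,0,-1],"rotation":[0,0,0]}
  ],
  "gripper": -0.43
}}

```text
time: 31.35
ee_pos: [0.5494, -0.0563, 0.191]
eef_rot: [0.0, 1.0, -0.023, 0.0]
contact_force: [0.5, 0.1, 0.5]
gripper_width: 0.715
grip_force: 0.0
```

>>> {"name": "move_arm", "arguments": {
  "motion": [
    {"offset":[-0.88,-0.44,-0.3],"rotation":[0,0,0]},
    {"offset":[-0.88,-0.44,-0.3],"rotation":[0,0,0]},
    {"offset":[-0.88,-0.44,-0.3],"rotation":[0,0,0]},
    {"offset":[-0.88,-0.44,0],"rotation":[0,0,0]},
    {"offset":[-0.88,-0.44,0],"rotation":[0,0,0]},
    {"offset":[-0.88,-0.44,0],"rotation":[0,0,0]},
    {"offset":[-0.88,-0.44,0],"rotation":[0,0,0]},
    {"offset":[0,0,0],"rotation":[0,0,0]},
    {"offset":[0,0,0],"rotation":[0,0,0]}
  ],
  "gripper": 1
}}

```text
time: 32.25
ee_pos: [0.3994, 0.0277, 0.2125]
eef_rot: [0.0, 1.0, -0.023, 0.001]
contact_force: [-0.2, -0.5, -0.1]
gripper_width: 0.027
grip_force: 0.0
```

Run:
```python
from h import *
T=pose(); print(T[:3,3].round(4)); im=grab_frame("wrist")[:,:,::-1]; np.save("T8.npy",T)
t=grab_frame("top")[:,:,::-1]
cv2.imwrite("pics/w9.png",cv2.resize(np.vstack([im,cv2.resize(t[90:280,160:480],(640,380))]),None,fx=.76,fy=.76))
```

```text
[0.3994 0.0277 0.2125]
```

View pics/w9.png

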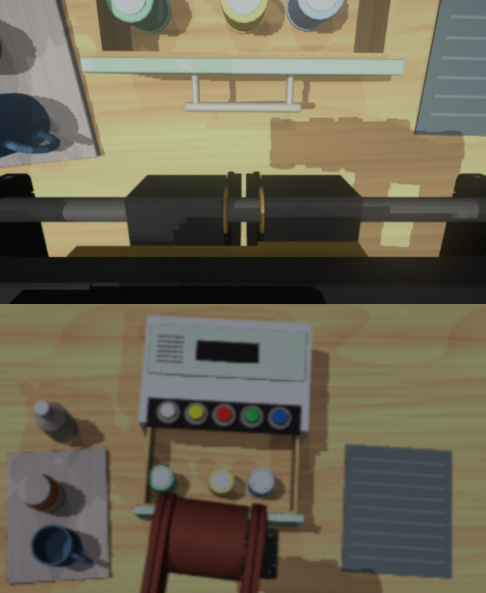

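All three beakers stand upright in the drawer, tops at (162,478), (221,481) and (261,482). The fingers are in front of the bar's middle. Lowering and pushing.

>>> {"name": "move_arm", "arguments": {
  "motion": [
    {"offset":[0,0,1],"rotation":[0,0,0]},
    {"offset":[0,0,1],"rotation":[0,0,0]},
    {"offset":[0,0,1],"rotation":[0,0,0]},
    {"offset":[0,0,1],"rotation":[0,0,0]},
    {"offset":[0,0,1],"rotation":[0,0,0]},
    {"offset":[0,0,0.9],"rotation":[0,0,0]},
    {"offset":[0,0,0],"rotation":[0,0,0]},
    {"offset":[0.3,0,0],"rotation":[0,0,0]},
    {"offset":[0.3,0,0],"rotation":[0,0,0]},
    {"offset":[0.2,0,0],"rotation":[0,0,0]},
    {"offset":[0.2,0,0],"rotation":[0,0,0]},
    {"offset":[0.3,0,0],"rotation":[0,0,0]},
    {"offset":[0.3,0,0],"rotation":[0,0,0]},
    {"offset":[0.3,0,0],"rotation":[0,0,0]},
    {"offset":[0.3,0,0],"rotation":[0,0,0]},
    {"offset":[0.3,0,0],"rotation":[0,0,0]},
    {"offset":[0.3,0,0],"rotation":[0,0,0]},
    {"offset":[0.3,0,0],"rotation":[0,0,0]},
    {"offset":[0.3,0,0],"rotation":[0,0,0]}
  ]
}}

```text
time: 34.25
ee_pos: [0.4845, 0.0237, 0.064]
eef_rot: [0.0, 1.0, -0.023, -0.0]
contact_force: [-1.4, 0.1, -0.2]
gripper_width: 0.005
grip_force: 0.6
```

>>> {"name": "move_arm", "arguments": {
  "motion": [
    {"offset":[0.3,0,0],"rotation":[0,0,0]},
    {"offset":[0.3,0,0],"rotation":[0,0,0]},
    {"offset":[0.3,0,0],"rotation":[0,0,0]},
    {"offset":[0.3,0,0],"rotation":[0,0,0]},
    {"offset":[0.3,0,0],"rotation":[0,0,0]},
    {"offset":[0.3,0,0],"rotation":[0,0,0]},
    {"offset":[0.3,0,0],"rotation":[0,0,0]},
    {"offset":[0.3,0,0],"rotation":[0,0,0]},
    {"offset":[0.3,0,0],"rotation":[0,0,0]},
    {"offset":[0.3,0,0],"rotation":[0,0,0]},
    {"offset":[0,0,0],"rotation":[0,0,0]},
    {"offset":[0,0,0],"rotation":[0,0,0]}
  ]
}}

```text
time: 35.45
ee_pos: [0.5593, 0.0204, 0.0641]
eef_rot: [-0.0, 1.0, -0.023, 0.0]
contact_force: [-0.6, 0.3, 0.1]
gripper_width: 0.003
grip_force: 0.0
```

Now in small steps, watching the force.

>>> {"name": "move_arm", "arguments": {
  "motion": [
    {"offset":[0.15,0,0],"rotation":[0,0,0]},
    {"offset":[0.15,0,0],"rotation":[0,0,0]},
    {"offset":[0.12,0,0],"rotation":[0,0,0]},
    {"offset":[0.12,0,0],"rotation":[0,0,0]},
    {"offset":[0,0,0],"rotation":[0,0,0]}
  ]
}}

```text
time: 35.95
ee_pos: [0.573, 0.0196, 0.0642]
eef_rot: [0.0, 1.0, -0.023, 0.0]
contact_force: [-0.0, -0.3, -0.2]
gripper_width: 0.004
grip_force: 0.0
```

>>> {"name": "move_arm", "arguments": {
  "motion": [
    {"offset":[0.12,0,0],"rotation":[0,0,0]},
    {"offset":[0,0,0],"rotation":[0,0,0]}
  ]
}}

```text
time: 36.15
ee_pos: [0.5759, 0.0194, 0.0642]
eef_rot: [0.0, 1.0, -0.023, 0.0]
contact_force: [0.0, -0.3, 0.6]
gripper_width: 0.005
grip_force: 0.0
```

>>> {"name": "move_arm", "arguments": {
  "motion": [
    {"offset":[0.1,0,0],"rotation":[0,0,0]},
    {"offset":[0,0,0],"rotation":[0,0,0]}
  ]
}}

```text
time: 36.35
ee_pos: [0.5767, 0.0195, 0.0639]
eef_rot: [-0.0, 1.0, -0.023, -0.002]
contact_force: [-6.1, 0.6, 3.0]
gripper_width: 0.007
grip_force: 2.8
```

>>> {"name": "move_arm", "arguments": {
  "motion": [
    {"offset":[0.1,0,0],"rotation":[0,0,0]},
    {"offset":[0,0,0],"rotation":[0,0,0]}
  ]
}}

```text
time: 36.55
ee_pos: [0.5768, 0.0195, 0.0637]
eef_rot: [-0.0, 1.0, -0.023, -0.004]
contact_force: [-13.5, -0.8, 10.9]
gripper_width: 0.006
grip_force: 7.6
```

Run:
```python
from h import *
T=pose(); print(T[:3,3].round(4)); im=grab_frame("wrist")[:,:,::-1]; np.save("T9.npy",T)
cv2.imwrite("pics/w10.png",im)
```

```text
[0.5768 0.0195 0.0637]
```

View pics/w10.png

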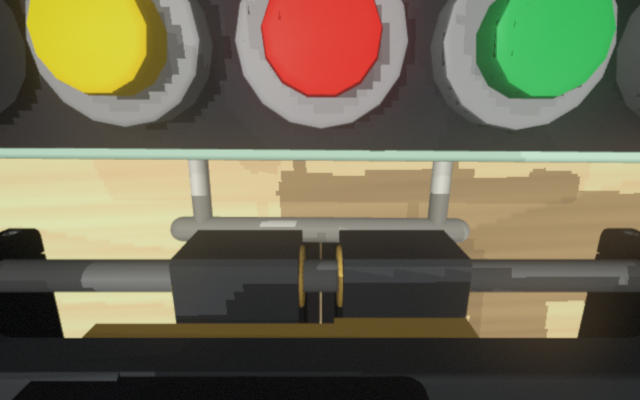

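The drawer is shut: contact at the stop with a reaction of about 13 N. Yellow, red and green are visible ahead. Backing off, rising and going over green.

>>> {"name": "move_arm", "arguments": {
  "motion": [
    {"offset":[-0.3,0,0],"rotation":[0,0,0]},
    {"offset":[-0.5,0,0],"rotation":[0,0,0]},
    {"offset":[0,0,-1],"rotation":[0,0,0]},
    {"offset":[0,0,-1],"rotation":[0,0,0]},
    {"offset":[0,0,-1],"rotation":[0,0,0]},
    {"offset":[0,0,-1],"rotation":[0,0,0]},
    {"offset":[0,0,-1],"rotation":[0,0,0]},
    {"offset":[0,0,0],"rotation":[0,0,0]},
    {"offset":[0.66,0.66,0],"rotation":[0,0,0]},
    {"offset":[0.66,0.66,0],"rotation":[0,0,0]},
    {"offset":[0.66,0.66,0],"rotation":[0,0,0]},
    {"offset":[0,0,0],"rotation":[0,0,0]},
    {"offset":[0,0,0],"rotation":[0,0,0]}
  ]
}}

```text
time: 37.9
ee_pos: [0.607, -0.0316, 0.1877]
eef_rot: [-0.0, 1.0, -0.024, -0.001]
contact_force: [0.6, 0.0, 0.1]
gripper_width: 0.003
grip_force: 0.0
```

Run:
```python
from h import *
T=pose(); print(T[:3,3].round(4)); im=grab_frame("wrist"); np.save("T10.npy",T); cv2.imwrite("pics/w11.png",im[:,:,::-1])
C=cam('wrist',T); h=cv2.cvtColor(im,cv2.COLOR_RGB2HSV)
for n,a,b in [('y',22,35),('r',0,6),('g',50,80),('b',100,125)]:
  m=cv2.inRange(h,(a,150,70),(b,255,255))
  for s,c,bb in blobs(im,m,600):
    p=cast(C,c,.142); print(n,s,c,bb,p.round(4),(T[:3,:3].T@(p-T[:3,3])/.025).round(2))
```

```text
[ 0.607  -0.0316  0.1877]
y 1653 [150.5 129.2] [127 107  50  45] [0.6666 0.0663 0.142 ] [ 2.2  -4.02  1.82]
r 1580 [237.3 129.4] [215 107  45  45] [0.6641 0.0152 0.142 ] [ 2.2  -1.98  1.82]
b 1542 [411.3 130.5] [389 109  45  44] [ 0.6587 -0.0872  0.142 ] [2.18 2.13 1.82]
```

View pics/w11.png

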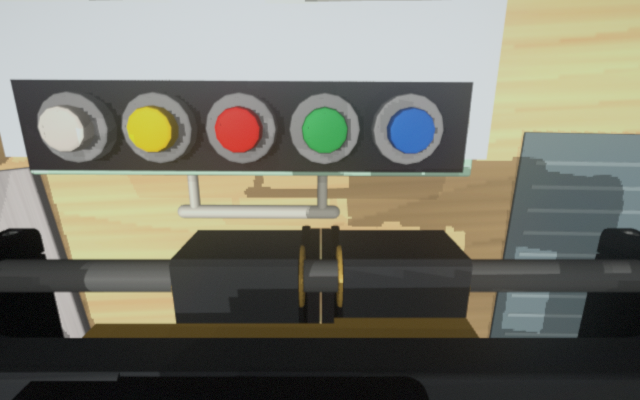

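The drawer is flush, the keys are clear, and green is at (324,130), straight ahead.

>>> {"name": "move_arm", "arguments": {
  "motion": [
    {"offset":[0.7,0.07,0],"rotation":[0,0,0]},
    {"offset":[0.7,0,0],"rotation":[0,0,0]},
    {"offset":[0.75,0,0],"rotation":[0,0,0]},
    {"offset":[0,0,0.6],"rotation":[0,0,0]},
    {"offset":[0,0,0.6],"rotation":[0,0,0]},
    {"offset":[0,0,0],"rotation":[0,0,0]},
    {"offset":[0,0,0],"rotation":[0,0,0]}
  ]
}}

```text
time: 38.65
ee_pos: [0.6594, -0.0353, 0.1574]
eef_rot: [-0.0, 1.0, -0.023, -0.002]
contact_force: [0.5, -0.4, 0.5]
gripper_width: 0.002
grip_force: 0.0
```

>>> {"name": "move_arm", "arguments": {
  "motion": [
    {"offset":[0,0,0.5],"rotation":[0,0,0]},
    {"offset":[0,0,0.3],"rotation":[0,0,0]},
    {"offset":[0,0,0],"rotation":[0,0,0]},
    {"offset":[0,0,0],"rotation":[0,0,0]}
  ]
}}

```text
time: 39.05
ee_pos: [0.661, -0.0357, 0.1394]
eef_rot: [-0.0, 1.0, -0.023, -0.0]
contact_force: [-1.2, -0.1, 3.0]
gripper_width: 0.005
grip_force: 1.5
```

>>> {"name": "move_arm", "arguments": {
  "motion": [
    {"offset":[0,0,0.08],"rotation":[0,0,0]},
    {"offset":[0,0,0],"rotation":[0,0,0]},
    {"offset":[0,0,0],"rotation":[0,0,0]}
  ]
}}

```text
time: 39.35
ee_pos: [0.6612, -0.0358, 0.1374]
eef_rot: [0.0, 1.0, -0.023, 0.0]
contact_force: [-1.8, 0.8, 4.3]
gripper_width: 0.001
grip_force: 2.1
```

>>> {"name": "move_arm", "arguments": {
  "motion": [
    {"offset":[0,0,0.08],"rotation":[0,0,0]},
    {"offset":[0,0,0],"rotation":[0,0,0]},
    {"offset":[0,0,0],"rotation":[0,0,0]},
    {"offset":[0,0,0],"rotation":[0,0,0]}
  ]
}}

```text
time: 39.75
ee_pos: [0.6612, -0.0358, 0.1363]
eef_rot: [0.0, 1.0, -0.023, 0.0]
contact_force: [-5.3, 0.3, 10.2]
gripper_width: 0.003
grip_force: 4.8
```

>>> {"name": "move_arm", "arguments": {
  "motion": [
    {"offset":[0,0,-0.6],"rotation":[0,0,0]},
    {"offset":[0,0,-0.6],"rotation":[0,0,0]},
    {"offset":[0,0,0],"rotation":[0,0,0]},
    {"offset":[0,-0.82,0],"rotation":[0,0,0]},
    {"offset":[0,-0.82,0],"rotation":[0,0,0]},
    {"offset":[0,-0.82,0],"rotation":[0,0,0]},
    {"offset":[0,-0.82,0],"rotation":[0,0,0]},
    {"offset":[0,-0.82,0],"rotation":[0,0,0]},
    {"offset":[0,0,0],"rotation":[0,0,0]},
    {"offset":[0,0,0],"rotation":[0,0,0]}
  ]
}}

```text
time: 40.75
ee_pos: [0.6657, 0.0668, 0.1647]
eef_rot: [0.0, 1.0, -0.023, -0.0]
contact_force: [-0.2, 0.4, -0.0]
gripper_width: 0.005
grip_force: 0.0
```

>>> {"name": "move_arm", "arguments": {
  "motion": [
    {"offset":[0,0,0.5],"rotation":[0,0,0]},
    {"offset":[0,0,0.3],"rotation":[0,0,0]},
    {"offset":[0,0,0.2],"rotation":[0,0,0]},
    {"offset":[0,0,0.18],"rotation":[0,0,0]},
    {"offset":[0,0,0],"rotation":[0,0,0]},
    {"offset":[0,0,0],"rotation":[0,0,0]},
    {"offset":[0,0,0],"rotation":[0,0,0]}
  ]
}}

```text
time: 41.45
ee_pos: [0.6657, 0.0658, 0.1364]
eef_rot: [0.0, 1.0, -0.023, -0.0]
contact_force: [-3.5, -1.8, 6.4]
gripper_width: 0.009
grip_force: 3.3
```

Yellow is down. Next is blue (+6.15 units), passing high over the others.

>>> {"name": "move_arm", "arguments": {
  "motion": [
    {"offset":[0,0,-0.6],"rotation":[0,0,0]},
    {"offset":[0,0,-0.58],"rotation":[0,0,0]},
    {"offset":[0,0,0],"rotation":[0,0,0]},
    {"offset":[0,0.88,0],"rotation":[0,0,0]},
    {"offset":[0,0.88,0],"rotation":[0,0,0]},
    {"offset":[0,0.88,0],"rotation":[0,0,0]},
    {"offset":[0,0.88,0],"rotation":[0,0,0]},
    {"offset":[0,0.88,0],"rotation":[0,0,0]},
    {"offset":[0,0.88,0],"rotation":[0,0,0]},
    {"offset":[0,0.88,0],"rotation":[0,0,0]},
    {"offset":[0,0,0],"rotation":[0,0,0]},
    {"offset":[0,0,0],"rotation":[0,0,0]}
  ]
}}

```text
time: 42.65
ee_pos: [0.6587, -0.0872, 0.1649]
eef_rot: [-0.0, 1.0, -0.024, -0.0]
contact_force: [-0.4, 1.0, 0.0]
gripper_width: 0.007
grip_force: 0.0
```

>>> {"name": "move_arm", "arguments": {
  "motion": [
    {"offset":[0,0,0.5],"rotation":[0,0,0]},
    {"offset":[0,0,0.3],"rotation":[0,0,0]},
    {"offset":[0,0,0.2],"rotation":[0,0,0]},
    {"offset":[0,0,0.18],"rotation":[0,0,0]},
    {"offset":[0,0,0],"rotation":[0,0,0]},
    {"offset":[0,0,0],"rotation":[0,0,0]},
    {"offset":[0,0,0],"rotation":[0,0,0]}
  ]
}}

```text
time: 43.35
ee_pos: [0.6586, -0.0862, 0.1364]
eef_rot: [-0.0, 1.0, -0.023, -0.0]
contact_force: [-3.7, 2.0, 7.6]
gripper_width: 0.006
grip_force: 3.4
```

Blue is down. Yellow again, then blue again.

>>> {"name": "move_arm", "arguments": {
  "motion": [
    {"offset":[0,0,-0.6],"rotation":[0,0,0]},
    {"offset":[0,0,-0.58],"rotation":[0,0,0]},
    {"offset":[0,0,0],"rotation":[0,0,0]},
    {"offset":[0,-0.88,0],"rotation":[0,0,0]},
    {"offset":[0,-0.88,0],"rotation":[0,0,0]},
    {"offset":[0,-0.88,0],"rotation":[0,0,0]},
    {"offset":[0,-0.88,0],"rotation":[0,0,0]},
    {"offset":[0,-0.88,0],"rotation":[0,0,0]},
    {"offset":[0,-0.88,0],"rotation":[0,0,0]},
    {"offset":[0,-0.88,0],"rotation":[0,0,0]},
    {"offset":[0,0,0],"rotation":[0,0,0]},
    {"offset":[0,0,0],"rotation":[0,0,0]}
  ]
}}

```text
time: 44.55
ee_pos: [0.6658, 0.0667, 0.1649]
eef_rot: [0.0, 1.0, -0.023, -0.0]
contact_force: [0.6, 0.5, 0.4]
gripper_width: 0.006
grip_force: 0.0
```

>>> {"name": "move_arm", "arguments": {
  "motion": [
    {"offset":[0,0,0.5],"rotation":[0,0,0]},
    {"offset":[0,0,0.3],"rotation":[0,0,0]},
    {"offset":[0,0,0.2],"rotation":[0,0,0]},
    {"offset":[0,0,0.18],"rotation":[0,0,0]},
    {"offset":[0,0,0],"rotation":[0,0,0]},
    {"offset":[0,0,0],"rotation":[0,0,0]},
    {"offset":[0,0,0],"rotation":[0,0,0]}
  ]
}}

```text
time: 45.25
ee_pos: [0.6657, 0.0658, 0.1364]
eef_rot: [0.0, 1.0, -0.023, -0.0]
contact_force: [-3.7, -1.6, 6.5]
gripper_width: 0.008
grip_force: 3.3
```

>>> {"name": "move_arm", "arguments": {
  "motion": [
    {"offset":[0,0,-0.6],"rotation":[0,0,0]},
    {"offset":[0,0,-0.58],"rotation":[0,0,0]},
    {"offset":[0,0,0],"rotation":[0,0,0]},
    {"offset":[0,0.88,0],"rotation":[0,0,0]},
    {"offset":[0,0.88,0],"rotation":[0,0,0]},
    {"offset":[0,0.88,0],"rotation":[0,0,0]},
    {"offset":[0,0.88,0],"rotation":[0,0,0]},
    {"offset":[0,0.88,0],"rotation":[0,0,0]},
    {"offset":[0,0.88,0],"rotation":[0,0,0]},
    {"offset":[0,0.88,0],"rotation":[0,0,0]},
    {"offset":[0,0,0],"rotation":[0,0,0]},
    {"offset":[0,0,0],"rotation":[0,0,0]}
  ]
}}

```text
time: 46.45
ee_pos: [0.6587, -0.0872, 0.1649]
eef_rot: [-0.0, 1.0, -0.024, -0.0]
contact_force: [0.1, 0.1, 0.0]
gripper_width: 0.006
grip_force: 0.0
```

>>> {"name": "move_arm", "arguments": {
  "motion": [
    {"offset":[0,0,0.5],"rotation":[0,0,0]},
    {"offset":[0,0,0.3],"rotation":[0,0,0]},
    {"offset":[0,0,0.2],"rotation":[0,0,0]},
    {"offset":[0,0,0.18],"rotation":[0,0,0]},
    {"offset":[0,0,0],"rotation":[0,0,0]},
    {"offset":[0,0,0],"rotation":[0,0,0]},
    {"offset":[0,0,0],"rotation":[0,0,0]}
  ]
}}

```text
time: 47.15
ee_pos: [0.6586, -0.0862, 0.1364]
eef_rot: [-0.0, 1.0, -0.023, -0.0]
contact_force: [-4.2, 2.3, 7.9]
gripper_width: 0.006
grip_force: 3.4
```

>>> {"name": "move_arm", "arguments": {
  "motion": [
    {"offset":[0,0,-0.6],"rotation":[0,0,0]},
    {"offset":[0,0,-0.58],"rotation":[0,0,0]},
    {"offset":[0,0,0],"rotation":[0,0,0]},
    {"offset":[0,-0.82,0],"rotation":[0,0,0]},
    {"offset":[0,-0.82,0],"rotation":[0,0,0]},
    {"offset":[0,-0.82,0],"rotation":[0,0,0]},
    {"offset":[0,-0.82,0],"rotation":[0,0,0]},
    {"offset":[0,-0.82,0],"rotation":[0,0,0]},
    {"offset":[0,-0.82,0],"rotation":[0,0,0]},
    {"offset":[0,-0.82,0],"rotation":[0,0,0]},
    {"offset":[0,-0.82,0],"rotation":[0,0,0]},
    {"offset":[0,-0.82,0],"rotation":[0,0,0]},
    {"offset":[0,-0.82,0],"rotation":[0,0,0]},
    {"offset":[0,0,0],"rotation":[0,0,0]},
    {"offset":[0,0,0],"rotation":[0,0,0]}
  ]
}}

```text
time: 48.65
ee_pos: [0.6681, 0.1177, 0.1649]
eef_rot: [0.0, 1.0, -0.023, -0.0]
contact_force: [0.5, -0.7, -0.0]
gripper_width: 0.001
grip_force: 0.0
```

>>> {"name": "move_arm", "arguments": {
  "motion": [
    {"offset":[0,0,0.5],"rotation":[0,0,0]},
    {"offset":[0,0,0.3],"rotation":[0,0,0]},
    {"offset":[0,0,0.2],"rotation":[0,0,0]},
    {"offset":[0,0,0.18],"rotation":[0,0,0]},
    {"offset":[0,0,0],"rotation":[0,0,0]},
    {"offset":[0,0,0],"rotation":[0,0,0]},
    {"offset":[0,0,0],"rotation":[0,0,0]}
  ]
}}

```text
time: 49.35
ee_pos: [0.6681, 0.1168, 0.1364]
eef_rot: [0.0, 1.0, -0.023, -0.0]
contact_force: [-2.7, -1.7, 5.8]
gripper_width: 0.007
grip_force: 3.2
```

>>> {"name": "move_arm", "arguments": {
  "motion": [
    {"offset":[0,0,-0.6],"rotation":[0,0,0]},
    {"offset":[0,0,-1],"rotation":[0,0,0]},
    {"offset":[0,0,-1],"rotation":[0,0,0]},
    {"offset":[-0.5,0,-1],"rotation":[0,0,0]},
    {"offset":[-1,0,0],"rotation":[0,0,0]},
    {"offset":[-1,0,0],"rotation":[0,0,0]},
    {"offset":[-1,0,0],"rotation":[0,0,0]},
    {"offset":[-1,0,0],"rotation":[0,0,0]},
    {"offset":[-1,0,0],"rotation":[0,0,0]},
    {"offset":[-1,0,0],"rotation":[0,0,0]},
    {"offset":[0,0,0],"rotation":[0,0,0]},
    {"offset":[0,0,0],"rotation":[0,0,0]}
  ]
}}

```text
time: 50.55
ee_pos: [0.5063, 0.1252, 0.2264]
eef_rot: [-0.0, 1.0, -0.023, 0.001]
contact_force: [0.9, -0.5, 0.7]
gripper_width: 0.004
grip_force: 0.0
```

Run:
```python
from h import *
t=grab_frame("top")[:,:,::-1]; s=grab_frame("scene")[:,:,::-1]
cv2.imwrite("pics/end.png",cv2.resize(np.vstack([t[80:290],s[100:350]]),(800,575)))
```

```text
(no output)
```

View pics/end.png

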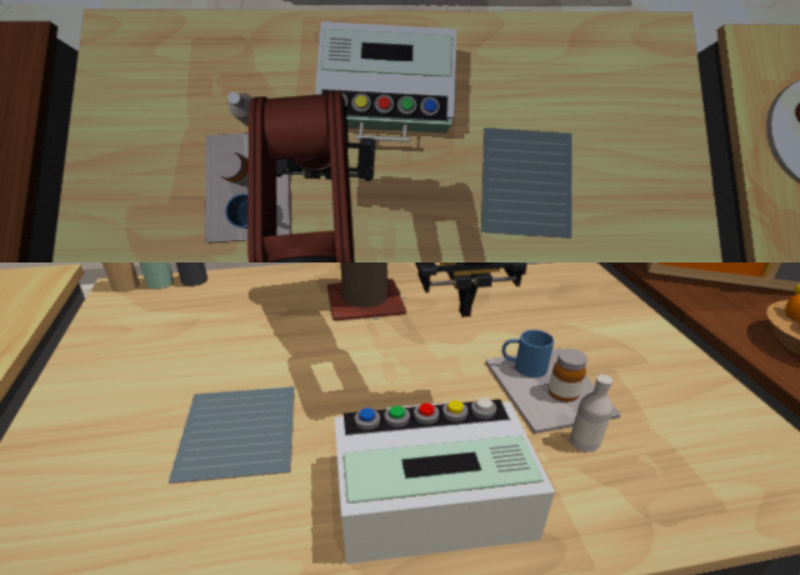

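The final views show the mat empty, the drawer shut, all keys up, the bystanders in place and the arm clear. Handing in.

```bash
python3 -c "
from cell import env
print(env.job_done())"
```

```text
the job is handed in; nothing more can be done
None
```

I stood the three beakers present (mint, yellow, blue) in the drawer, shut it, pressed green, yellow, blue, yellow, blue, white to full travel, and handed the job in after about 51 s; no verdict came back.

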